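Lay an angle bracket down against the drilling stops

TASK

The angle bracket stands on the drilling board with its tall upright in the air. With the fingertips only, tip it over away from the robot so that its upright comes down gently between the two steel stop blocks (do not let it drop), then push it along until the base plate, now standing on edge, is flush against both stop blocks. Do not lift the bracket off the board or press hard on it, leave the copper spool, the wood block and the loupe where they are, and finish with the hand clear.

Things in the scene. Friction and masses are not known exactly. Their poses are not given: they have to be found in the camera images.
- board: plywood drilling board fixed to the bench, 310 x 150 mm, 10 mm thick, reaching from 160 mm behind to 150 mm ahead of its origin, with two steel stop blocks on it. Origin: at bench height, midway between the blocks, on the line of their near faces. x points from the bracket's starting side past the blocks (away from the robot), y left, z up
- stop_left (a point): middle of the near face (facing the board's -x) of the left stop block, 12 mm above the board's top. Each block is 16 mm (x) x 20 mm (y), rises 25 mm above the board, and is centred 45 mm from the board's middle line: the gap between them is 70 mm
- stop_right (a point): middle of the near face of the right stop block, 12 mm above the board
- bracket: loose aluminium angle bracket, about 0.35 kg: base plate 75 (x) x 110 (y) x 10 mm; at the middle of its far edge (+x) an upright 8 mm thick (x), 40 mm wide, top 140 mm above the underside. Origin: centre of the base plate's underside; far face of plate and upright at x = 37.5 mm; z along the upright. It starts upright on the board, short of the blocks, facing the gap, within 4 degrees of the board's x
- heel (a point): middle of the far lower edge of the bracket's base plate (37.5, 0, 0 mm in the bracket), about which it tips. It passes its balance point at about 38 degrees; from there it falls unless held back, for instance by a fingertip in the inside corner against which the rising base plate rests
- upright_end (a point): top end of the bracket's upright, at its far face (37.5, 0, 140 mm in the bracket). Laid down, the bracket lies on the far faces of upright and base plate; the base plate then stands on edge, 75 mm high, its former top face towards the stop blocks
- ear_left (a point): point on the top face of the bracket's base plate, left of the upright, that comes against the left stop block (25.5, 45, 10 mm in the bracket)
- ear_right (a point): the same right of the upright, for the right stop block (25.5, -45, 10 mm in the bracket)
- copper_spool: loose spool of copper wire, 48 mm across and 30 mm high, on the bench beside the board; origin at the centre of its underside
- wood_block: loose wooden block 45 x 90 x 40 mm on the bench beside the board; origin at the centre of its underside
- loupe: loose small black eye loupe, 33 mm across and 31 mm high, on the bench beside the board; origin at the centre of its underside
There are look-alikes about, which are no part of the job. Several things have the shape of the bracket; the one meant has the colours described above.

How it is judged (in metres and radians):
On the way:
1. the bracket lies on its side, the end of its upright down on the board, beyond the stop line (angle between bracket's own z axis and vertical between 1.48 and 1.66 rad and height (world z) of upright_end below 0.02 m and x of upright_end in the frame of board above 0.03 m and angular speed of bracket below 0.5 rad/s), for 0.2 s.
At the end, for the whole second after the job is handed in: The bracket lies flat on the board (within about 4 degrees), its upright between the stop blocks, and both ends of the base plate are within 4 mm of their stop blocks; it is at rest (angle between bracket's own z axis and vertical between 1.5 and 1.64 rad and height (world z) of each of upright_end, heel below 0.016 m and height (world z) of each of ear_left, ear_right above 0.015 m and x of ear_left in the frame of board between -0.004 and 0.003 m and x of ear_right in the frame of board between -0.004 and 0.003 m and y of upright_end in the frame of board between -0.03 and 0.03 m and linear speed of bracket below 0.02 m/s); the robot touches nothing.
It fails at once if the bracket drops: it turns faster than 5 rad/s (angular speed of bracket above 5 rad/s).
It fails at once if the bracket is lifted: its heel rises more than 20 mm above the board (height (world z) of heel above 0.03 m).
It fails at once if the fingers press or squeeze the bracket with more than 30 N (contact force between the fingers and bracket above 30 N).
It fails at once if the copper spool, the wood block or the loupe is moved by more than 10 mm (distance of any of copper_spool, wood_block, loupe from where it was at the start of the episode above 0.01 m).
It also fails if it takes over 61 s, if anything falls off the work surface, if the arm or the gripper's body presses on something with over 40 N, if the wrist force passes 120 N, or if a joint passes its speed limit or range.

ROBOT

A 6-joint arm with a two-finger parallel gripper is mounted at the origin on a cart in front of the work surface, level with it; the furniture and walls round the work are solid. World frame = base frame: x ahead of the robot, y to its left, z up, the work surface at z = 0. Lengths are in m, angles in degrees, forces in N, time in s.
With the tool pointing down it reaches from about 0.35 to 0.875 m from the base axis. Payload 4.2 kg.
Tool frame: the origin (TCP) lies midway between the tips of the shut fingers; the grasp point (between the pads) lies 19 mm behind it; z points along the fingers, y is the direction in which the jaws open and shut (so a half turn about z gives the same grasp; the last joint's range is limited). The gripper opens to 87 mm and grips with 3 to 60 N. Pads are 19 mm wide; open, the fingers measure 117 mm over their backs; the gripper's body (75 mm by 190 mm) begins 51 mm behind the grasp point.
Start: joints at [14.817, 22.042, 0.453, 0, -68.411, -14.817], TCP at [0.625, 0, 0.223] pointing down, gripper open.
Joint ranges: [-179.83, 179.83], [-69.29, 118.12], [-61.27, 80.66], [-181.25, 117.63], [-171.15, -9.14], [-177.46, 177.46]. Speed limits (degrees/s): [159.86, 159.86, 180, 180, 180, 180].

INTERFACE

Orientations are given as a 3x3 rotation matrix whose columns are the frame's x, y, z axes.
In Python, from station import sense, capture, finish_job gives the robot as it stands. The module is installed in compiled form; this text tells all that it offers.
- The arm moves only by the shell command python3 -m jog 'ROWS' [OPENING]. ROWS is JSON, a list of rows, each a list of 6 numbers: the shift along the tool's x, y, z in cm, then the turn, a rotation vector about the tool's x, y, z in degrees. In form: [[dx, dy, dz, wx, wy, wz], ...]. A call has exactly 5 rows; each row shifts and turns the commanded pose from where the row before left it, along the tool's axes as they then stand; what a row does not reach is not made up. A row lasts 1/12 s, in which the tool goes at most 41.7 mm and 7.16 degrees, less where a joint would pass 70% of its speed; a pose out of reach is approached as far as the arm can. A call is refused whole if a number of a shift passes 4.17 or a number of a turn 7.16, either way. A call with a gripper value outside its range is refused whole. OPENING is the finger opening in cm, from 0 to 8.7, set as the call begins (- or left out, the last holds). The fingers move at their own pace and stop on an object; the grip force is fixed at half the most. Time passes only in rows, so rows that do not move let the fingers close, or fill a call up. It gives the time, the measured TCP pose, the force and the opening at its end, in the units of the state.
- sense(): the state, without advancing time (a new reading comes with each control period).
- capture(name): name is "scene" or "side" or "wrist"; returns a dict with "frame" (480x640x3 uint8, red, green, blue), "fx", "fy", "cx", "cy" (pixels), "world_to_cam" (4x4, takes a point from world to camera coordinates). Camera axes: x right, y up, looking along -z (the intrinsics and any distortion apply to the point x, -y, -z); pixel columns grow to the right and rows downward; lengths in m; the calibration is good to about 2 mm. A picture is of the moment at which its call begins. There is no depth.
- finish_job(): hands the job in, once; it reports no verdict.
The state is a dict: "time_s": time; "joints": joint angles; "joint_velocities": joint speeds; "effort": joint torques, N m; "tcp_pos": TCP position; "ee_rot": TCP orientation; "wrist_force": force on the tool from outside, world axes, zero at the start; "moment": the same for the moment, N m; "gripper_width": opening from 0.0 (shut) to 1.0 (fully open).
Only numpy, scipy, OpenCV 4.12 (cv2) and the standard library are available. Lean on these libraries where they do the work, as an engineer would, in place of code of your own. Each camera call takes 0.05 s, during which the arm holds its last target.

## Working session

There is one attempt and no reset: what is moved stays moved. The work goes in short steps, Python scripts to look and compute and a shell command to move; the robot and the scene stay as the last step left them, time stands still between calls to the robot, and variables do not carry over. Pictures are saved under pics/ and viewed, and the job is handed in when it is done.

```bash
mkdir -p pics; ls; python3 - <<'E'
from station import sense,capture
import cv2,json
s=sense();print(s)
for n in("scene","side","wrist"):
    c=capture(n);cv2.imwrite(f"pics/{n}0.png",c["frame"][:,:,::-1]);print(n,c["fx"],c["fy"],c["cx"],c["cy"],c["world_to_cam"],[k for k in c])
E
```

```text
pics
{'time_s': 0.0, 'joints': array([ 1.48175684e+01,  2.20919060e+01,  3.78901769e-01, -2.73671950e-02,
       -6.84121119e+01, -1.48169158e+01]), 'joint_velocities': array([-0.14146183,  0.01085918, -0.01586696, -0.00293234,  0.03858484,
        0.00170576]), 'effort': array([ 5.69075401e-04, -3.90661991e+01,  1.87403029e+01,  4.22001421e+00,
        1.09914420e-02, -1.81494070e-04]), 'tcp_pos': array([6.24389483e-01, 1.95195021e-05, 2.21445762e-01]), 'ee_rot': array([[-1.64691220e-04, -9.99997512e-01, -2.22461693e-03],
       [-9.99999978e-01,  1.64978776e-04, -1.29078213e-04],
       [ 1.29444907e-04,  2.22459563e-03, -9.99997517e-01]]), 'wrist_force': array([-0.64829892,  0.28474817, -0.20170599]), 'moment': array([-0.05357581,  0.02856187, -0.03539753]), 'gripper_width': 1.001273144500024}
scene 591.9305970642134 591.9305970642134 318.9938461102894 237.69562101446127 [[ 0.86562931 -0.50034933 -0.01834241 -0.39080883]
 [ 0.36077706  0.59792272  0.71577115 -0.32173068]
 [-0.34716827 -0.62621001  0.69809399 -0.6950194 ]
 [ 0.          0.          0.          1.        ]] ['frame', 'fx', 'fy', 'cx', 'cy', 'world_to_cam']
side 545.4576225318071 545.4576225318071 319.55474965555175 244.50950095234438 [[-0.99471423 -0.10141955  0.01605233  0.52873164]
 [ 0.0628437  -0.47766959  0.87628901 -0.07395217]
 [-0.08120513  0.87266594  0.48151832 -1.10843501]
 [ 0.          0.          0.          1.        ]] ['frame', 'fx', 'fy', 'cx', 'cy', 'world_to_cam']
wrist 333.03347374863 333.03347374863 319.9013170588417 236.14238740338425 [[-9.99999386e-01 -2.82372528e-04  1.07197797e-03  6.25243744e-01]
 [ 9.95939964e-06 -9.69263348e-01 -2.46025531e-01  2.99727470e-02]
 [ 1.10849980e-03 -2.46025369e-01  9.69262755e-01 -3.89593313e-01]
 [ 0.00000000e+00  0.00000000e+00  0.00000000e+00  1.00000000e+00]] ['frame', 'fx', 'fy', 'cx', 'cy', 'world_to_cam']
```

View pics/scene0.png

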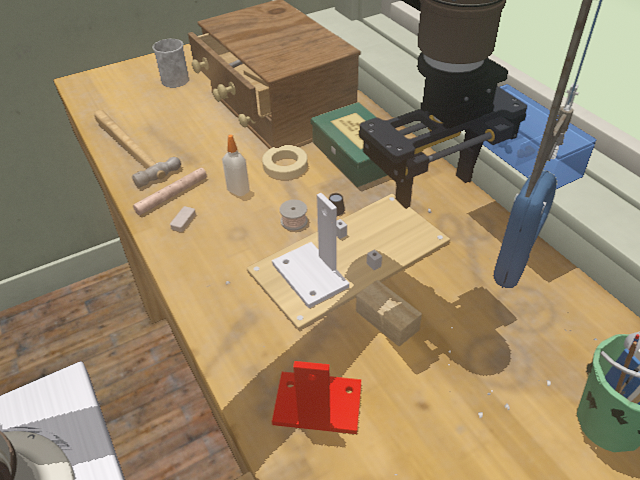

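View pics/side0.png

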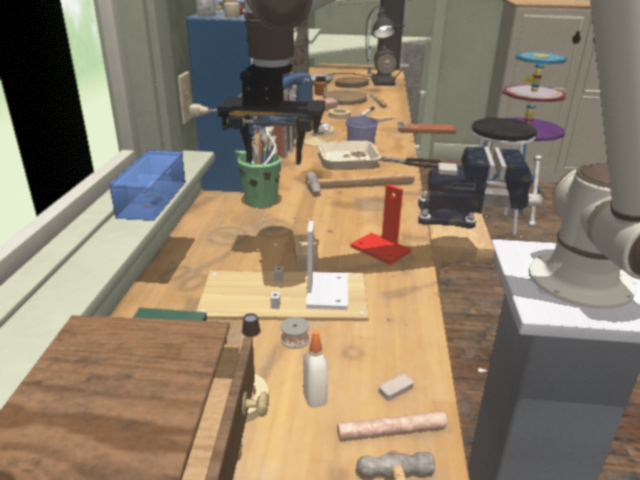

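View pics/wrist0.png

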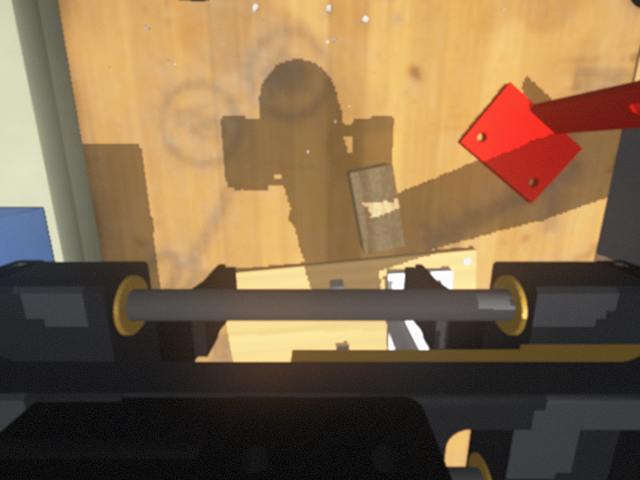

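The scene view shows the aluminium bracket on the board, base near (310,275) and upright top near (326,198). The stop blocks are at (341,229) and (374,259), and the red bracket is a look-alike. I'll zoom in to measure.

```bash
python3 - <<'E'
import cv2
a=cv2.imread("pics/scene0.png")[180:340,240:460];cv2.imwrite("pics/s_z.png",cv2.resize(a,None,fx=3.6,fy=3.6,interpolation=cv2.INTER_CUBIC))
a=cv2.imread("pics/side0.png")[210:350,190:380];cv2.imwrite("pics/d_z.png",cv2.resize(a,None,fx=4,fy=4,interpolation=cv2.INTER_CUBIC))
E
```

```text
(no output)
```

View pics/s_z.png

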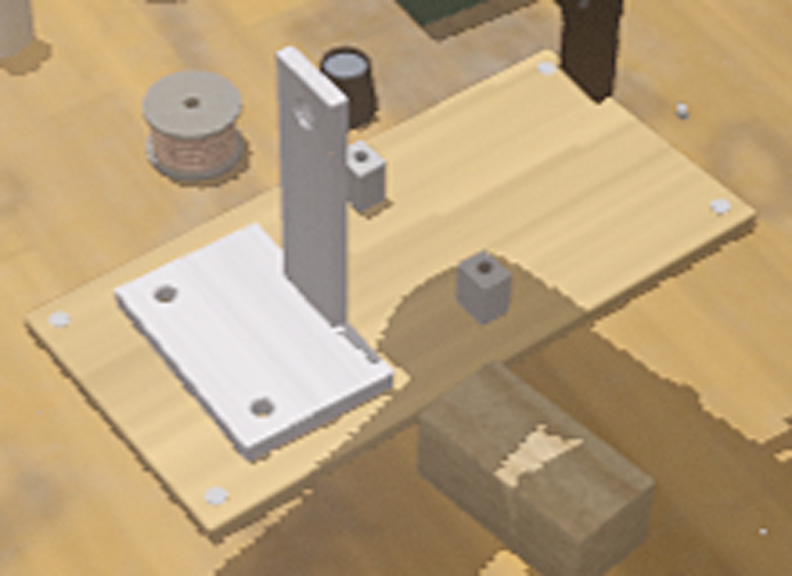

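View pics/d_z.png

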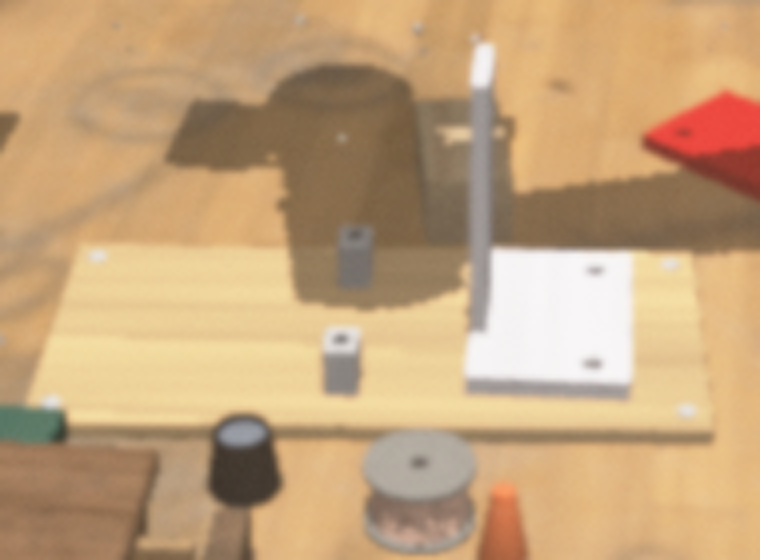

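```bash
cat > h.py <<'E'
import numpy as np
from station import capture,sense
def ray(c,uv,z):
    T=np.array(c["world_to_cam"]);R=T[:3,:3];o=-R.T@T[:3,3]
    d=R.T@np.array([(uv[0]-c["cx"])/c["fx"],-(uv[1]-c["cy"])/c["fy"],-1])
    return o+d*(z-o[2])/d[2]
E
python3 - <<'E'
from h import *
np.set_printoptions(precision=4,suppress=True)
S=capture("scene");D=capture("side")
s=lambda l,z:[print("  s",ray(S,(240+u/3.6,180+v/3.6),z)[:2]) for u,v in l]
d=lambda l,z:[print("  d",ray(D,(190+u/4,210+v/4),z)[:2]) for u,v in l]
print("board");s([(25,320),(212,528),(755,212),(548,52)],.01);d([(712,434),(692,250),(82,244),(30,428)],.01)
print("plate");s([(117,291),(248,446),(392,370),(258,225)],.02);d([(632,384),(632,255),(469,377)],.02)
print("upr");s([(278,57),(290,45),(347,98),(335,108)],.15);d([(471,84),(490,84),(493,45),(477,45)],.15)
print("blkL");s([(350,155),(363,143),(385,160),(371,170)],.035);d([(324,354),(357,354),(360,329),(328,329)],.035)
print("blkR");s([(458,263),(484,250),(510,270),(485,283)],.035);d([(340,250),(371,250),(373,228),(343,227)],.035)
print("obj: spool,loupe,wood");s([(191,105)],.03);s([(347,66)],.031);d([(420,463)],.03);d([(245,433)],.031);s([(500,362),(653,482),(580,540),(420,412)],.04)
E
```

```text
board
  s [0.4252 0.1857]
  s [0.4417 0.0416]
  s [0.7467 0.0722]
  s [0.731  0.2167]
  d [0.4254 0.1945]
  d [0.4392 0.04  ]
  d [0.7453 0.0734]
  d [0.7254 0.2272]
plate
  s [0.4649 0.1715]
  s [0.4715 0.0641]
  s [0.545  0.0689]
  s [0.5393 0.1754]
  d [0.4625 0.1749]
  d [0.4686 0.0648]
  d [0.536  0.1786]
upr
  s [0.5322 0.1394]
  s [0.5402 0.1434]
  s [0.5431 0.1035]
  s [0.536  0.1008]
  d [0.5403 0.1419]
  d [0.532  0.1408]
  d [0.535  0.1023]
  d [0.5422 0.1033]
blkL
  s [0.5915 0.1802]
  s [0.601  0.1841]
  s [0.6036 0.1689]
  s [0.5945 0.1665]
  d [0.5999 0.1902]
  d [0.5853 0.1884]
  d [0.5873 0.1685]
  d [0.6017 0.1703]
blkR
  s [0.5959 0.0959]
  s [0.6102 0.0967]
  s [0.613  0.0806]
  s [0.5993 0.0797]
  d [0.608  0.1024]
  d [0.5932 0.1005]
  d [0.5955 0.0801]
  d [0.6103 0.081 ]
obj: spool,loupe,wood
  s [0.5473 0.2544]
  s [0.6257 0.2391]
  d [0.5472 0.2572]
  d [0.6238 0.2469]
  s [0.5763 0.0348]
  s [ 0.5925 -0.0487]
  s [ 0.5512 -0.057 ]
  s [0.5331 0.029 ]
```

```bash
python3 -m jog '[[-1.2,1.4,0,0,0,0],[-1.2,1.4,0,0,0,0],[-1.2,1.4,0,0,0,0],[-1.2,1.4,0,0,0,0],[-1.2,1.4,0,0,0,0]]' 4.0
python3 -m jog '[[-1.2,1.4,0,0,0,0],[-1.2,1.4,0,0,0,0],[-1.2,1.4,0,0,0,0],[-1.2,1.4,0,0,0,0],[-1.1,1.3,0,0,0,-5]]'
python3 -m jog '[[0,0,0.5,0,0,0],[0,0,1,0,0,0],[0,0,1,0,0,0],[0,0,1,0,0,0],[0,0,0,0,0,0]]'
cat > look.py <<'E'
import sys,cv2
from h import *
def go(t):
    for n,(r0,r1,c0,c1) in dict(scene=(130,330,230,490),side=(190,340,170,370)).items():
        f=capture(n)["frame"][:,:,::-1][r0:r1,c0:c1]
        k=780/(c1-c0); f=cv2.resize(f,None,fx=k/1.0*.9,fy=k*.9,interpolation=cv2.INTER_CUBIC)
        cv2.imwrite(f"pics/{n}_{t}.png",f); print(n,"scale",k*.9,f.shape)
    s=sense();print(s["time_s"],s["tcp_pos"],s["wrist_force"],s["gripper_width"])
if __name__=="__main__": go(sys.argv[1])
E
python3 look.py a
```

```text
time_s: 0.67
tcp_pos: [0.5542, 0.0604, 0.2224]
ee_rot: [[-0.0, -1.0, -0.0], [-1.0, 0.0, 0.0], [-0.0, 0.0, -1.0]]
wrist_force: [0.7, 0.8, -0.5]
gripper_width: 0.708
time_s: 1.08
tcp_pos: [0.485, 0.1195, 0.2225]
ee_rot: [[0.088, -0.996, -0.0], [-0.996, -0.088, 0.0], [-0.0, 0.0, -1.0]]
wrist_force: [0.0, 0.3, 0.1]
gripper_width: 0.469
time_s: 1.5
tcp_pos: [0.4847, 0.1178, 0.1843]
ee_rot: [[0.085, -0.996, -0.006], [-0.996, -0.085, -0.003], [0.002, 0.006, -1.0]]
wrist_force: [-0.2, 1.0, 0.3]
gripper_width: 0.462
scene scale 2.7 (540, 702, 3)
side scale 3.51 (526, 702, 3)
1.6 [0.48603657 0.11838142 0.18650401] [ 0.49248907 -0.53537768 -0.66885069] 0.4626199949535857
```

```bash
python3 -m jog '[[0,0,1,0,0,0],[0,0,1.5,0,0,0],[0,0,1.5,0,0,0],[0,0,1.5,0,0,0],[0,0,1,0,0,0]]'
python3 look.py b
```

```text
time_s: 2.02
tcp_pos: [0.4856, 0.1186, 0.121]
ee_rot: [[0.086, -0.996, -0.001], [-0.996, -0.086, -0.0], [0.0, 0.001, -1.0]]
wrist_force: [-0.4, -0.0, -0.7]
gripper_width: 0.459
scene scale 2.7 (540, 702, 3)
side scale 3.51 (526, 702, 3)
2.1167 [0.48494251 0.11829266 0.12059042] [-0.28875367  1.217247    0.87219471] 0.4605014416376697
```

View pics/scene_b.png

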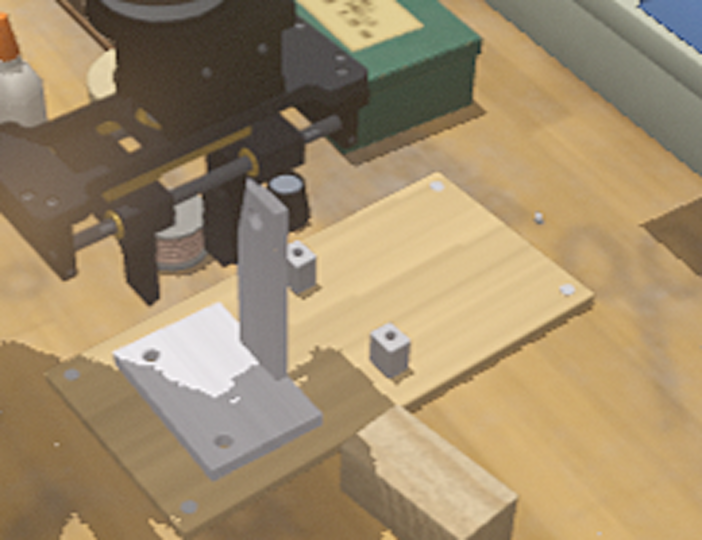

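View pics/side_b.png

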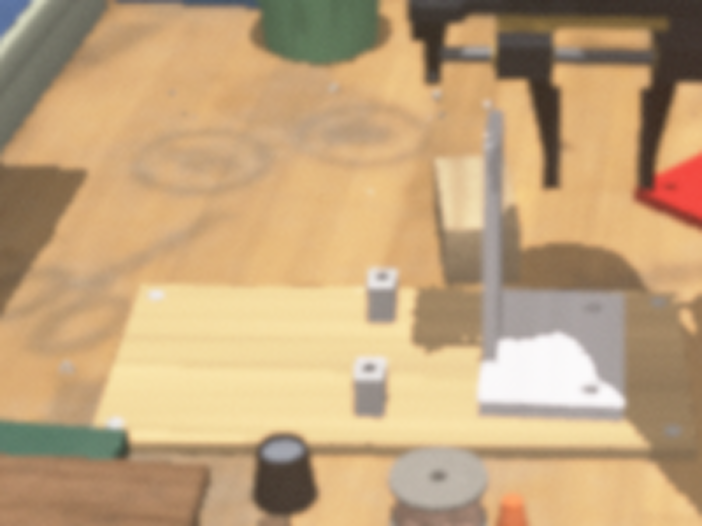

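```bash
python3 - <<'E'
from h import *
D=capture("side");p=sense()["tcp_pos"]
for u,v in [(543,187),(560,187),(637,190),(655,190),(490,112)]:
    print(ray(D,(170+u/3.51,190+v/3.51),p[2] if u!=490 else .15)-0*p)
print(p)
T=D["world_to_cam"];q=T[:3,:3]@p+T[:3,3];print(170, (D["cx"]-D["fx"]*q[0]/q[2]-170)*3.51,(D["cy"]+D["fy"]*q[1]/q[2]-190)*3.51)
E
```

```text
[0.51085816 0.1312876  0.12184118]
[0.50225006 0.13015371 0.12184118]
[0.46303544 0.12820151 0.12184118]
[0.4539169  0.1270014  0.12184118]
[0.541286   0.10589036 0.15      ]
[0.48581682 0.11871672 0.12184118]
170 593.6983468694895 178.4319804213687
```

Side view: the finger tips are about 9 mm thick, at (552,187) and (645,190), and the upright is about 21 mm ahead of the far finger. I'll open the jaws to a 70 mm outer width and start the push.

```bash
python3 -m jog '[[0,0,0,0,0,0],[0,-0.2,0,0,0,0],[0,-0.3,0,0,0,0],[0,-0.3,0,0,0,0],[0,-0.2,0,0,0,0]]' 5.2
python3 -m jog '[[0,-0.2,0,0,0,0],[0,-0.3,0.1,0,0,0],[0,-0.3,0.2,0,0,0],[0,-0.3,0.3,0,0,0],[0,-0.3,0.3,0,0,0]]'
python3 look.py c
```

```text
time_s: 2.58
tcp_pos: [0.4967, 0.1201, 0.1231]
ee_rot: [[0.087, -0.996, 0.001], [-0.996, -0.087, 0.001], [-0.0, -0.001, -1.0]]
wrist_force: [0.7, 0.2, 0.2]
gripper_width: 0.591
time_s: 3.0
tcp_pos: [0.5101, 0.1211, 0.1132]
ee_rot: [[0.087, -0.996, -0.0], [-0.996, -0.087, -0.0], [0.0, 0.0, -1.0]]
wrist_force: [-0.8, -0.2, 0.2]
gripper_width: 0.603
scene scale 2.7 (540, 702, 3)
side scale 3.51 (526, 702, 3)
3.1 [0.50991062 0.12101146 0.11268648] [-0.22908702  0.08887551 -0.57239856] 0.5952891111179774
```

View pics/side_c.png

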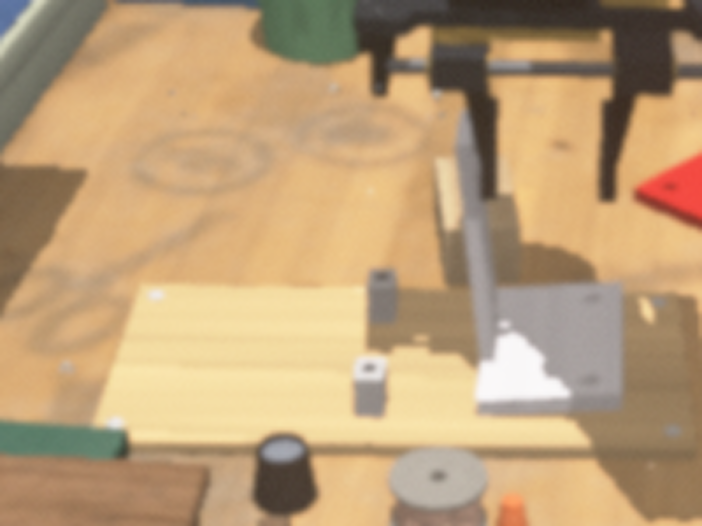

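The bracket tips about its heel: upright top near (463,110), heel still near (480,400). The gripper's far end is close to the upright top, so I'll pitch the tool with the bracket for clearance.

```bash
python3 -m jog '[[0,-0.34,0.48,1.6,0,0],[0,-0.34,0.48,1.6,0,0],[0,-0.34,0.48,1.6,0,0],[0,-0.34,0.48,1.6,0,0],[0,-0.34,0.48,1.6,0,0]]' 5.6
python3 look.py d
```

```text
time_s: 3.52
tcp_pos: [0.5283, 0.1228, 0.0904]
ee_rot: [[0.087, -0.986, 0.14], [-0.996, -0.086, 0.012], [-0.0, -0.14, -0.99]]
wrist_force: [-0.2, 0.0, 1.4]
gripper_width: 0.642
scene scale 2.7 (540, 702, 3)
side scale 3.51 (526, 702, 3)
3.6167 [0.52669744 0.12199886 0.08949483] [-0.68490725 -0.69990154 -0.06567124] 0.6450894744949655
```

View pics/side_d.png

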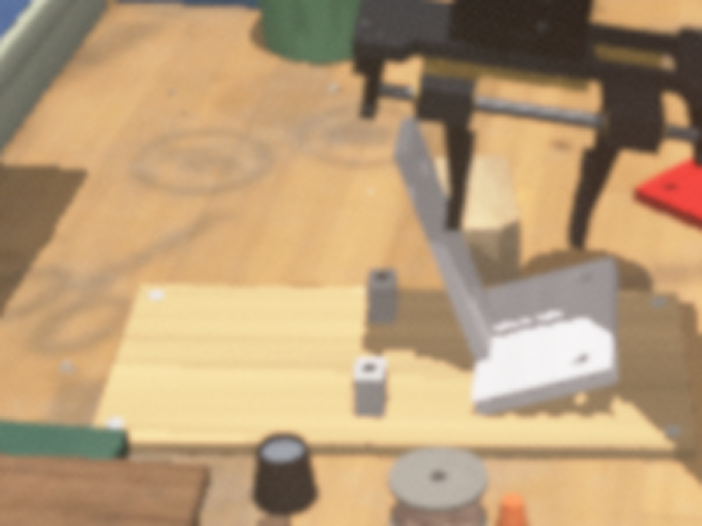

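View pics/scene_d.png

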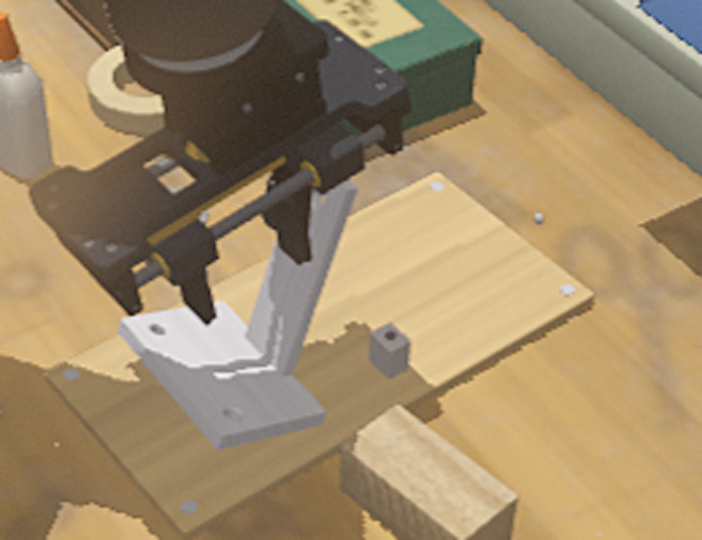

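Tilt is about 20 degrees and the heel is steady at (475,405). Continuing.

```bash
python3 -m jog '[[0,-0.2,0.39,1.4,0,0],[0,-0.2,0.39,1.4,0,0],[0,-0.2,0.39,1.4,0,0],[0,-0.2,0.39,1.4,0,0],[0,-0.2,0.39,1.4,0,0]]'
python3 look.py e
```

```text
time_s: 4.03
tcp_pos: [0.5423, 0.1245, 0.0738]
ee_rot: [[0.087, -0.962, 0.26], [-0.996, -0.084, 0.023], [-0.001, -0.261, -0.965]]
wrist_force: [1.3, -1.2, -0.0]
gripper_width: 0.649
scene scale 2.7 (540, 702, 3)
side scale 3.51 (526, 702, 3)
4.1333 [0.54041199 0.12289163 0.07252284] [-0.01369651 -0.63592636 -0.7436403 ] 0.6437387273231302
```

View pics/side_e.png

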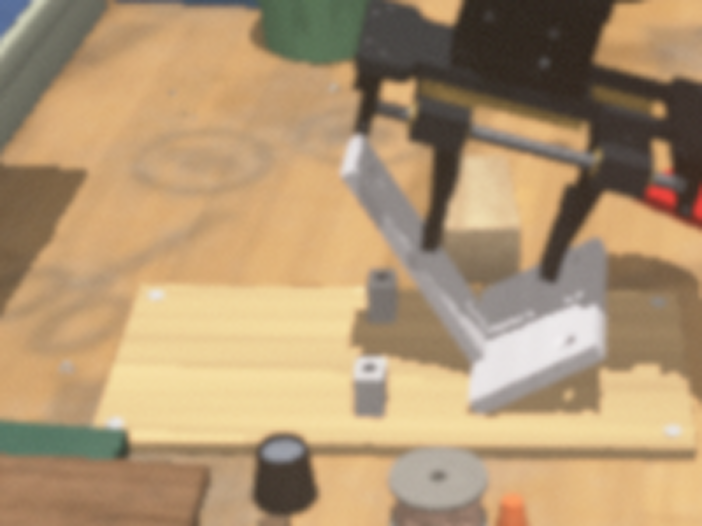

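View pics/scene_e.png

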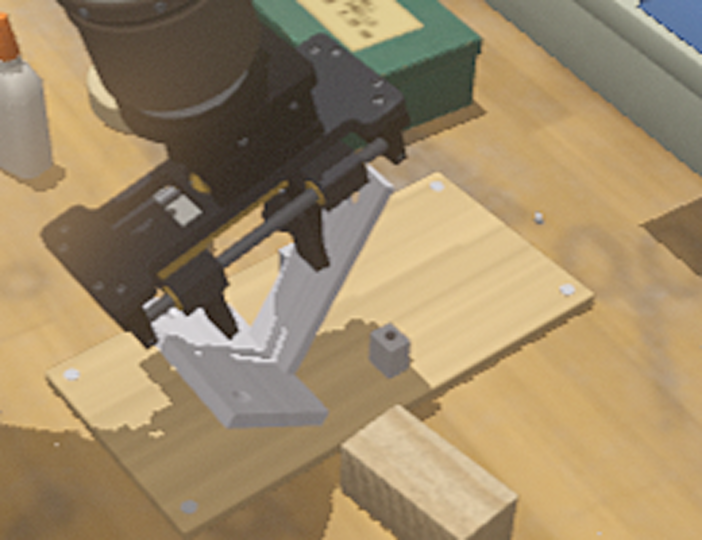

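Tilt is about 31–33 degrees and the near finger is poised over the plate at (552,275). Next I'll cross the balance point slowly.

```bash
python3 -m jog '[[0,-0.05,0.33,0,0,0],[0,-0.05,0.33,0,0,0],[0,-0.05,0.33,0,0,0],[0,-0.19,0.05,0,0,0],[0,-0.19,0.05,0,0,0]]'
python3 look.py f
```

```text
time_s: 4.55
tcp_pos: [0.5498, 0.1246, 0.0639]
ee_rot: [[0.087, -0.962, 0.257], [-0.996, -0.084, 0.022], [0.0, -0.258, -0.966]]
wrist_force: [0.1, -0.5, 0.0]
gripper_width: 0.643
scene scale 2.7 (540, 702, 3)
side scale 3.51 (526, 702, 3)
4.65 [0.55014693 0.12485957 0.06427654] [ 1.27960324 -0.1444908  -0.13981404] 0.6416862052319235
```

View pics/side_f.png

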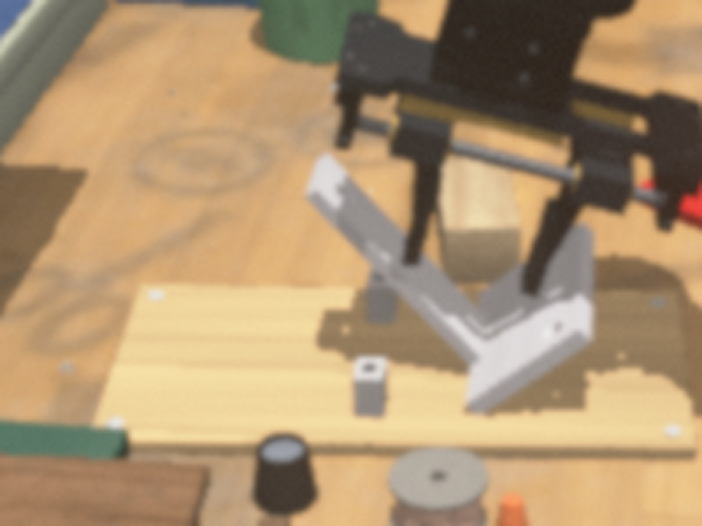

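View pics/scene_f.png

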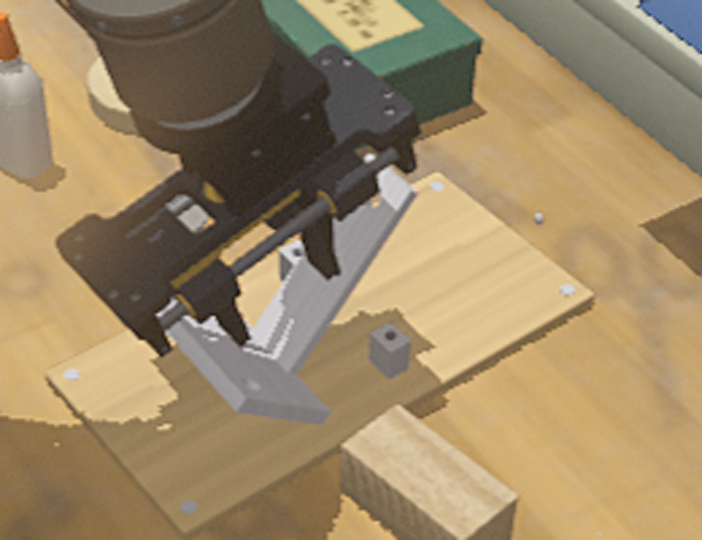

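```bash
python3 -m jog '[[0,-0.12,0.03,0,0,0],[0,-0.12,0.03,0,0,0],[0,-0.12,0.03,0,0,0],[0,-0.12,0.03,0,0,0],[0,-0.12,0.03,0,0,0]]'
python3 look.py g
```

```text
time_s: 5.07
tcp_pos: [0.5558, 0.1252, 0.0643]
ee_rot: [[0.087, -0.962, 0.258], [-0.996, -0.084, 0.023], [-0.0, -0.259, -0.966]]
wrist_force: [-0.4, 0.6, 0.7]
gripper_width: 0.646
scene scale 2.7 (540, 702, 3)
side scale 3.51 (526, 702, 3)
5.1667 [0.55587427 0.12521881 0.06428479] [ 0.22008959  0.23857185 -0.34825657] 0.6432830658858646
```

View pics/side_g.png

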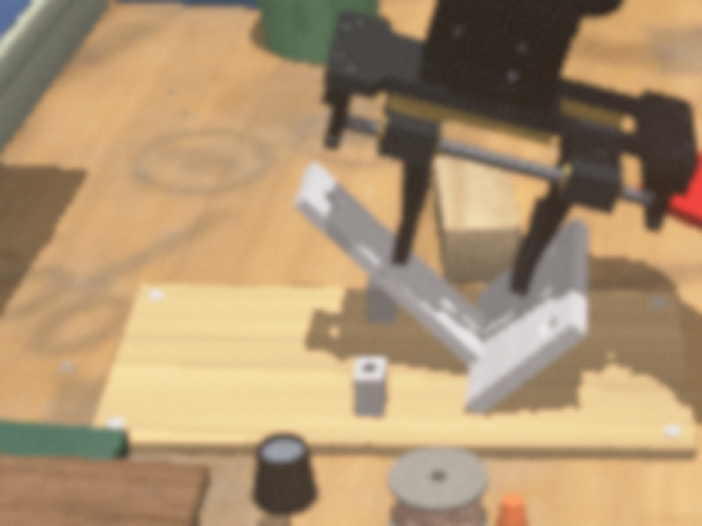

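View pics/scene_g.png

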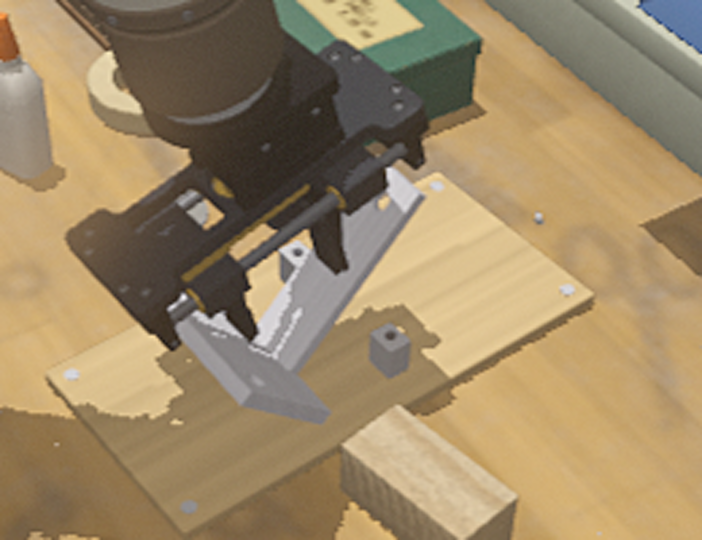

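```bash
python3 -m jog '[[0,-0.12,0.03,0,0,0],[0,-0.12,0.03,0,0,0],[0,-0.12,0.03,0,0,0],[0,-0.12,0.03,0,0,0],[0,-0.12,0.03,0,0,0]]'
python3 look.py h
```

```text
time_s: 5.58
tcp_pos: [0.5621, 0.1258, 0.0645]
ee_rot: [[0.087, -0.962, 0.258], [-0.996, -0.084, 0.023], [-0.0, -0.259, -0.966]]
wrist_force: [0.1, 0.8, 0.5]
gripper_width: 0.646
scene scale 2.7 (540, 702, 3)
side scale 3.51 (526, 702, 3)
5.6833 [0.56217176 0.12579153 0.06449934] [ 0.31788065 -0.21713932  0.66479228] 0.6401537616485177
```

View pics/side_h.png

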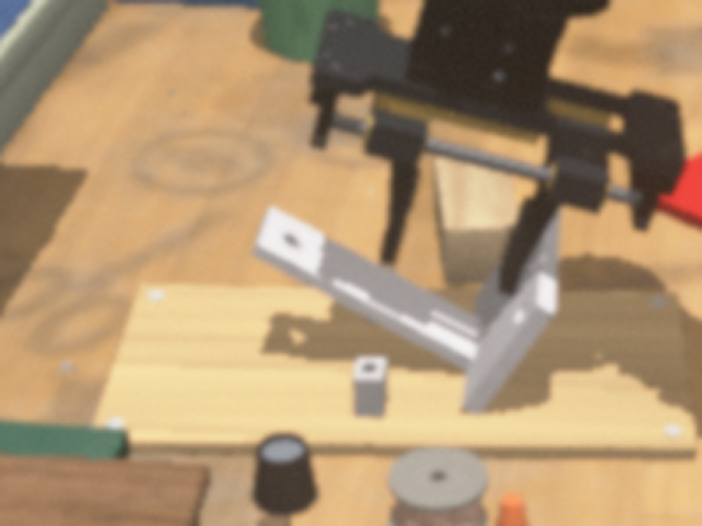

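View pics/scene_h.png

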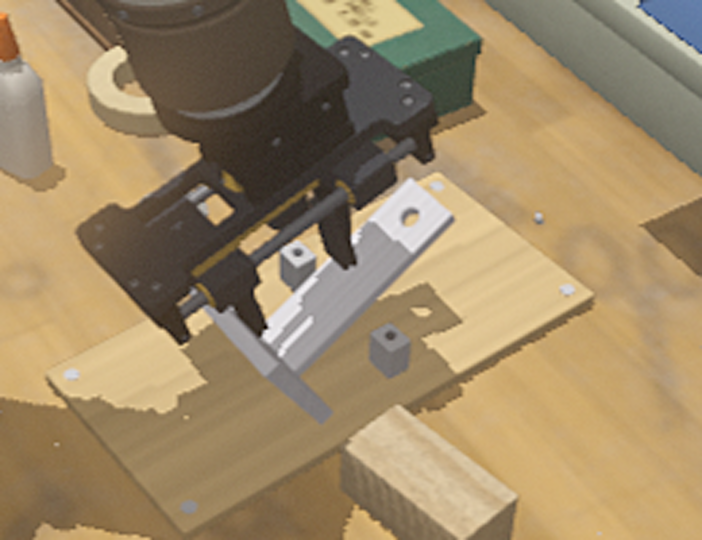

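The bracket settled onto the near finger at about 57 degrees, and the plate now rests on the fingertip near (510,288). I'll lower it steadily while de-pitching the tool.

```bash
python3 -m jog '[[0,-0.09,-0.04,-3,0,0],[0,-0.09,-0.04,-3,0,0],[0,-0.09,-0.04,-3,0,0],[0,-0.09,-0.04,-3,0,0],[0,-0.09,-0.04,-3,0,0]]'
python3 look.py i
```

```text
time_s: 6.1
tcp_pos: [0.5664, 0.1266, 0.0674]
ee_rot: [[0.088, -0.996, -0.001], [-0.996, -0.088, 0.001], [-0.001, 0.001, -1.0]]
wrist_force: [1.5, 1.5, 0.3]
gripper_width: 0.648
scene scale 2.7 (540, 702, 3)
side scale 3.51 (526, 702, 3)
6.2 [0.56851195 0.12679865 0.06726437] [0.67927948 1.52230737 1.77101202] 0.6475212064915995
```

View pics/side_i.png

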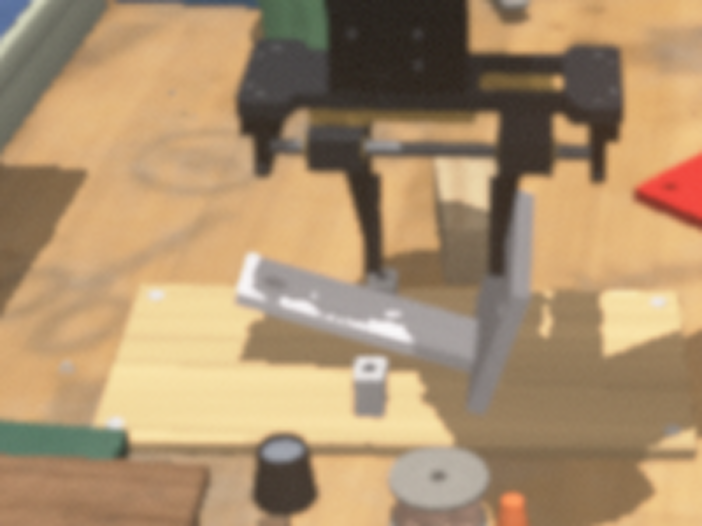

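View pics/scene_i.png

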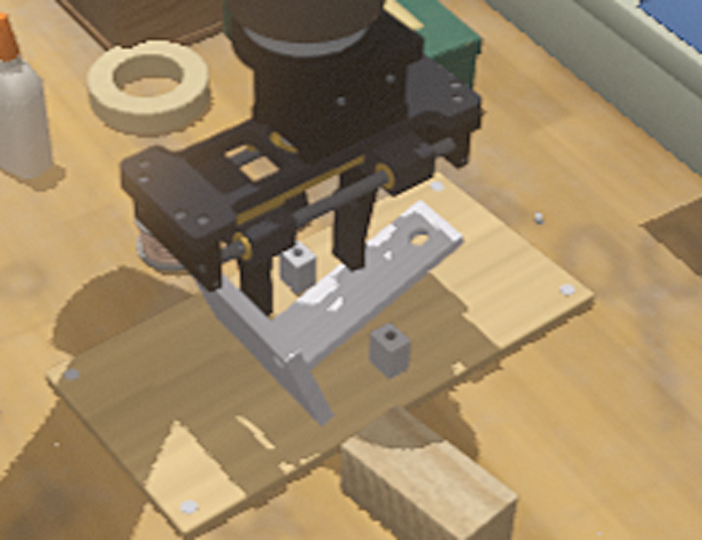

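Now at about 73–75 degrees, still resting on the near finger at (497,270). Continuing slowly.

```bash
python3 -m jog '[[0,-0.15,-0.1,0,0,0],[0,-0.15,-0.1,0,0,0],[0,-0.15,-0.1,0,0,0],[0,-0.15,-0.1,0,0,0],[0,-0.15,-0.1,0,0,0]]'
python3 look.py j
```

```text
time_s: 6.62
tcp_pos: [0.573, 0.1266, 0.0722]
ee_rot: [[0.088, -0.996, 0.0], [-0.996, -0.088, -0.0], [0.0, -0.0, -1.0]]
wrist_force: [0.9, 0.6, 0.4]
gripper_width: 0.645
scene scale 2.7 (540, 702, 3)
side scale 3.51 (526, 702, 3)
6.7167 [0.57355122 0.12667259 0.07236486] [ 0.89711721 -0.39714443  1.44824776] 0.6401329200230398
```

View pics/side_j.png

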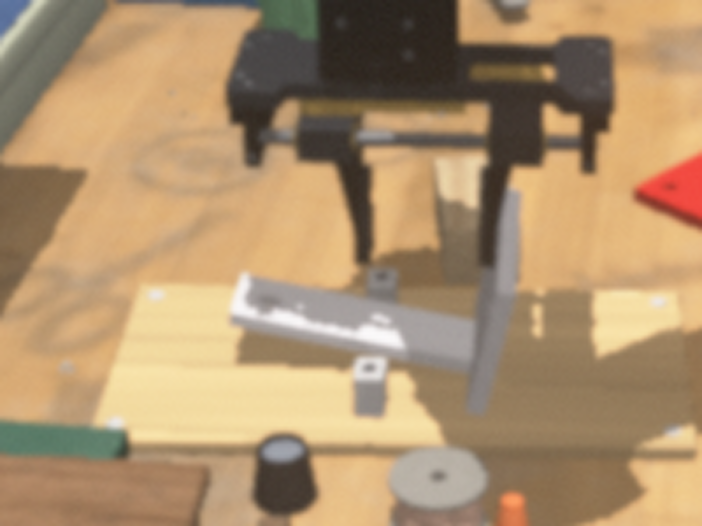

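About 81 degrees now, heel unmoved at (472,410). I'll finish lowering at the same pace.

```bash
python3 -m jog '[[0,-0.13,0,0,0,0],[0,-0.13,0,0,0,0],[0,-0.13,0,0,0,0],[0,-0.13,0,0,0,0],[0,-0.13,0,0,0,0]]'
python3 -m jog '[[0,-0.13,0,0,0,0],[0,-0.13,0,0,0,0],[0,-0.13,0,0,0,0],[0,-0.13,0,0,0,0],[0,-0.13,0,0,0,0]]'
python3 look.py k
```

```text
time_s: 7.13
tcp_pos: [0.5801, 0.1272, 0.0721]
ee_rot: [[0.087, -0.996, 0.0], [-0.996, -0.087, 0.0], [-0.0, -0.0, -1.0]]
wrist_force: [1.7, -0.5, 0.7]
gripper_width: 0.645
time_s: 7.55
tcp_pos: [0.5861, 0.1277, 0.0717]
ee_rot: [[0.087, -0.996, -0.001], [-0.996, -0.087, -0.0], [0.0, 0.001, -1.0]]
wrist_force: [0.7, -0.7, 0.1]
gripper_width: 0.646
scene scale 2.7 (540, 702, 3)
side scale 3.51 (526, 702, 3)
7.65 [0.58627342 0.12773326 0.07167465] [ 0.84516917 -0.44112153  0.12343339] 0.6438773694506674
```

View pics/side_k.png

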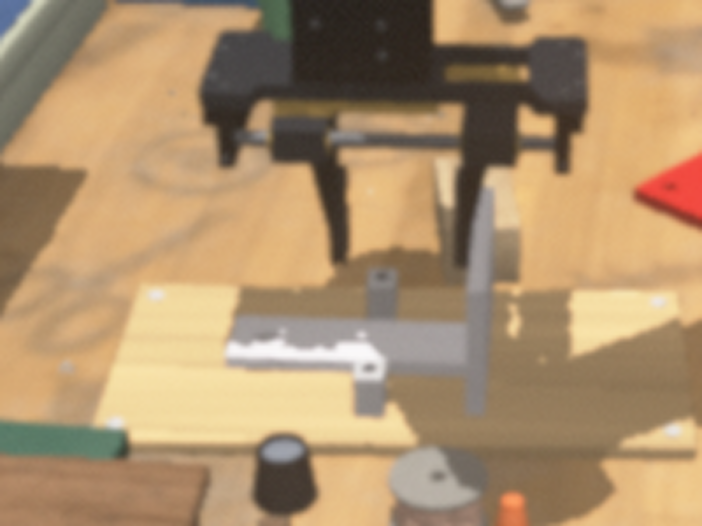

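View pics/scene_k.png

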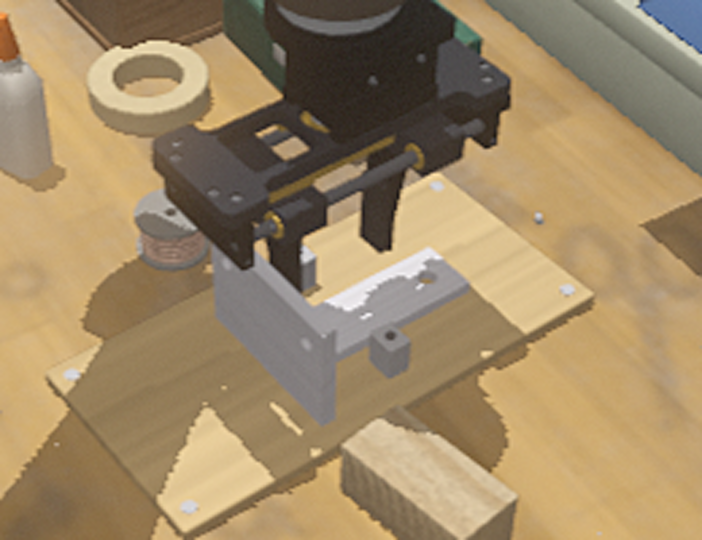

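The upright is down flat between the blocks, its end near scene (440,270), and the base plate stands on edge. I'll clear the fingers, go up and over, and look before pushing.

```bash
python3 -m jog '[[0,-0.3,0,0,0,0],[0,-0.3,-0.5,0,0,0],[0,0,-2,0,0,0],[0,0,-3,0,0,0],[0,0,-3,0,0,0]]'
python3 -m jog '[[0,2,-1.5,0,0,0],[0,2.5,0,0,0,0],[0,2.5,0,0,0,0],[0,2.5,0,0,0,0],[0,2,0,0,0,0]]'
python3 look.py l; python3 -c "
from station import sense;print(sense()['joints'])"
```

```text
time_s: 8.07
tcp_pos: [0.5915, 0.128, 0.1573]
ee_rot: [[0.087, -0.996, -0.003], [-0.996, -0.087, -0.001], [0.001, 0.003, -1.0]]
wrist_force: [-0.2, 2.2, -0.4]
gripper_width: 0.647
time_s: 8.48
tcp_pos: [0.4758, 0.1179, 0.1724]
ee_rot: [[0.087, -0.996, -0.001], [-0.996, -0.087, 0.0], [-0.0, 0.001, -1.0]]
wrist_force: [0.5, -0.5, 0.5]
gripper_width: 0.645
scene scale 2.7 (540, 702, 3)
side scale 3.51 (526, 702, 3)
8.5833 [0.47482957 0.11762944 0.17264042] [ 0.28321443  0.18682713 -0.4770285 ] 0.6437428068246521
[ 32.94490202  11.4936188  -22.35139814  -0.06436707 -56.21881145
 -27.87080032]
```

View pics/side_l.png

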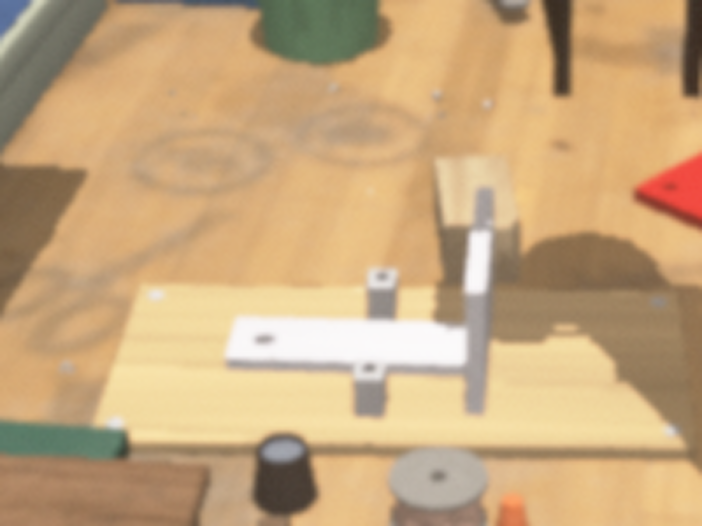

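View pics/scene_l.png

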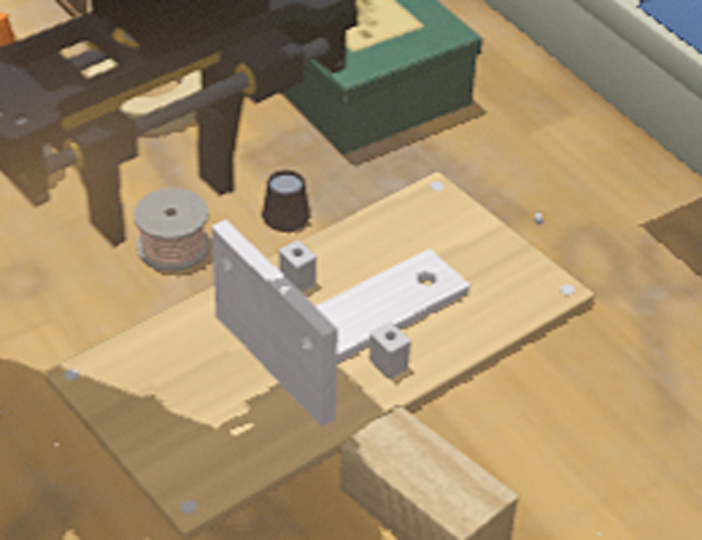

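The bracket lies flat: the upright points at the gap, from (465,340) to (228,340) in the side view, and everything else is untouched. I'll measure the remaining distance.

```bash
python3 - <<'E'
from h import *
S=capture("scene");D=capture("side")
s=lambda l,z:[print(" s",ray(S,(230+u/2.7,130+v/2.7),z)[:2]) for u,v in l]
d=lambda l,z:[print(" d",ray(D,(170+u/3.51,190+v/3.51),z)[:2]) for u,v in l]
print("plate top back edge");s([(214,226),(323,337)],.085);s([(228,222),(336,333)],.085)
d([(467,292),(488,292),(476,188),(493,188)],.085)
print("upright end");s([(432,249),(469,286)],.018);d([(237,318),(227,362)],.018)
print("heel corner z=.01");s([(330,422),(216,318)],.01);d([(466,412),(484,412)],.01)
E
```

```text
plate top back edge
 s [0.53700276 0.17548668]
 s [0.54349374 0.06650393]
 s [0.54572255 0.17429046]
 s [0.55114473 0.0654249 ]
 d [0.54386507 0.1779465 ]
 d [0.53346131 0.17661286]
 d [0.55278883 0.07001507]
 d [0.54353391 0.06879633]
upright end
 s [0.67940966 0.15086643]
 s [0.67961392 0.11140567]
 d [0.67982446 0.11385632]
 d [0.67503492 0.15692723]
heel corner z=.01
 s [0.55043286 0.06746568]
 s [0.53554752 0.17495193]
 d [0.5446245  0.17524788]
 d [0.53534464 0.17408916]
```

```bash
python3 -m jog '[[0,0,0,0,0,6.87],[0,0,0,0,0,6.87],[0,0,0,0,0,6.87],[0,0,0,0,0,6.87],[0,0,0,0,0,6.87]]' 5.0
python3 -m jog '[[0,0,0,0,0,6.87],[0,0,0,0,0,6.87],[0,0,0,0,0,6.87],[0,0,0,0,0,6.87],[0,0,0,0,0,6.87]]'
python3 -m jog '[[0,0,0,0,0,6.87],[0,0,0,0,0,6.87],[0,0,0,0,0,6.87],[-1.5,0,0,0,0,0],[-1.5,0,0,0,0,0]]'
python3 look.py m
```

```text
time_s: 9.1
tcp_pos: [0.4789, 0.1186, 0.172]
ee_rot: [[-0.496, -0.869, 0.0], [-0.869, 0.496, -0.0], [0.0, -0.0, -1.0]]
wrist_force: [0.6, -0.4, -0.6]
gripper_width: 0.576
time_s: 9.52
tcp_pos: [0.4789, 0.1186, 0.1719]
ee_rot: [[-0.899, -0.437, 0.0], [-0.437, 0.899, -0.0], [0.0, -0.0, -1.0]]
wrist_force: [0.2, -0.3, 0.4]
gripper_width: 0.572
time_s: 9.93
tcp_pos: [0.5088, 0.1215, 0.1722]
ee_rot: [[-0.995, -0.099, 0.0], [-0.099, 0.995, 0.0], [-0.0, 0.0, -1.0]]
wrist_force: [-0.1, 0.3, 0.6]
gripper_width: 0.574
scene scale 2.7 (540, 702, 3)
side scale 3.51 (526, 702, 3)
10.0333 [0.51029017 0.12184481 0.17179044] [-0.81378474 -0.95885998 -0.13498792] 0.5766061088600104
```

View pics/scene_m.png

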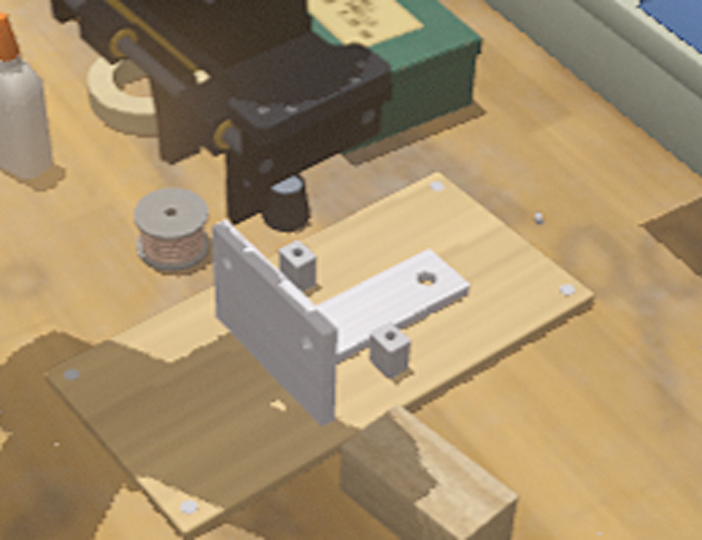

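```bash
python3 -m jog '[[0,0,2,0,0,0],[0,0,2.5,0,0,0],[0,0,2.5,0,0,0],[0,0,2.5,0,0,0],[0,0,1.5,0,0,0]]'
python3 -m jog '[[0,0,1,0,0,0],[0,0,0.4,0,0,0],[0,0,0,0,0,0],[-0.3,0,0,0,0,0],[-0.4,0,0,0,0,0]]'
python3 look.py n
```

```text
time_s: 10.45
tcp_pos: [0.5063, 0.1206, 0.0594]
ee_rot: [[-0.995, -0.098, -0.004], [-0.098, 0.995, -0.002], [0.004, -0.001, -1.0]]
wrist_force: [-0.5, -0.7, 0.1]
gripper_width: 0.579
time_s: 10.87
tcp_pos: [0.5155, 0.1224, 0.0492]
ee_rot: [[-0.995, -0.1, 0.002], [-0.1, 0.995, 0.001], [-0.002, 0.001, -1.0]]
wrist_force: [-0.1, 0.0, 1.5]
gripper_width: 0.576
scene scale 2.7 (540, 702, 3)
side scale 3.51 (526, 702, 3)
10.9667 [0.51612914 0.1226094  0.04919946] [0.03180349 0.0118617  0.44495443] 0.5778414535201583
```

View pics/scene_n.png

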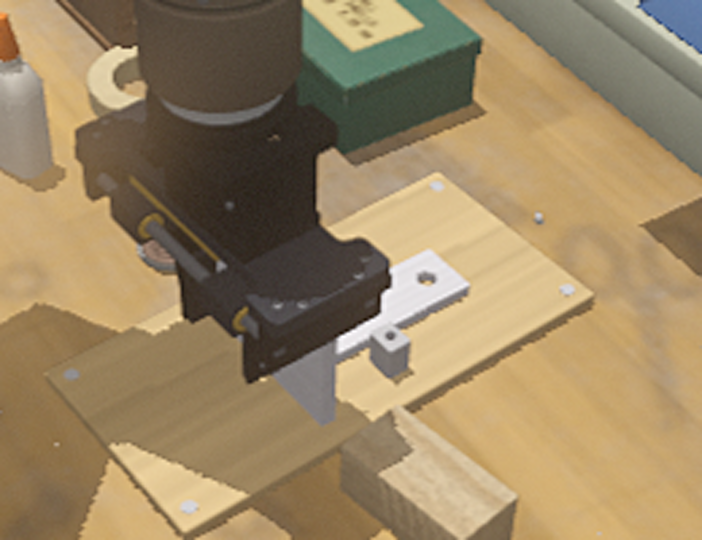

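View pics/side_n.png

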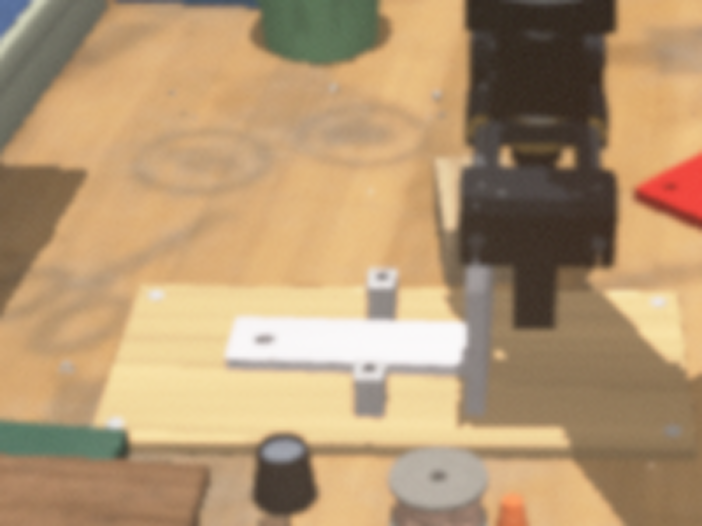

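The fingers are behind the plate with a gap of about 12 mm, from (490,300) to (513,300). Pushing now.

```bash
python3 -m jog '[[-0.2,0,0,0,0,0],[-0.25,0,0,0,0,0],[-0.25,0,0,0,0,0],[-0.2,0,0,0,0,0],[-0.2,0,0,0,0,0]]'
python3 -m jog '[[-0.2,0,0,0,0,0],[-0.25,0,0,0,0,0],[-0.25,0,0,0,0,0],[-0.25,0,0,0,0,0],[-0.25,0,0,0,0,0]]'
python3 -m jog '[[-0.25,0,0,0,0,0],[-0.25,0,0,0,0,0],[-0.25,0,0,0,0,0],[-0.25,0,0,0,0,0],[-0.25,0,0,0,0,0]]'
python3 -m jog '[[-0.2,0,0,0,0,0],[-0.2,0,0,0,0,0],[-0.15,0,0,0,0,0],[-0.1,0,0,0,0,0],[-0.05,0,0,0,0,0]]'
python3 look.py o
```

```text
time_s: 11.38
tcp_pos: [0.5258, 0.1231, 0.0481]
ee_rot: [[-0.995, -0.099, 0.0], [-0.099, 0.995, 0.0], [-0.0, 0.0, -1.0]]
wrist_force: [-0.3, 0.9, -0.1]
gripper_width: 0.578
time_s: 11.8
tcp_pos: [0.5372, 0.1241, 0.0477]
ee_rot: [[-0.995, -0.099, -0.001], [-0.099, 0.995, -0.0], [0.001, -0.0, -1.0]]
wrist_force: [-1.4, -0.7, -0.3]
gripper_width: 0.574
time_s: 12.22
tcp_pos: [0.5501, 0.1255, 0.0479]
ee_rot: [[-0.995, -0.099, -0.0], [-0.099, 0.995, -0.0], [0.0, -0.0, -1.0]]
wrist_force: [-1.6, -0.8, -0.9]
gripper_width: 0.578
time_s: 12.63
tcp_pos: [0.5569, 0.1262, 0.048]
ee_rot: [[-0.995, -0.099, 0.0], [-0.099, 0.995, 0.0], [-0.0, 0.0, -1.0]]
wrist_force: [-1.7, 0.3, -0.9]
gripper_width: 0.573
scene scale 2.7 (540, 702, 3)
side scale 3.51 (526, 702, 3)
12.7333 [0.55699318 0.12622048 0.04806477] [-0.90046746 -0.36130458  0.02787641] 0.5748401910060792
```

View pics/side_o.png

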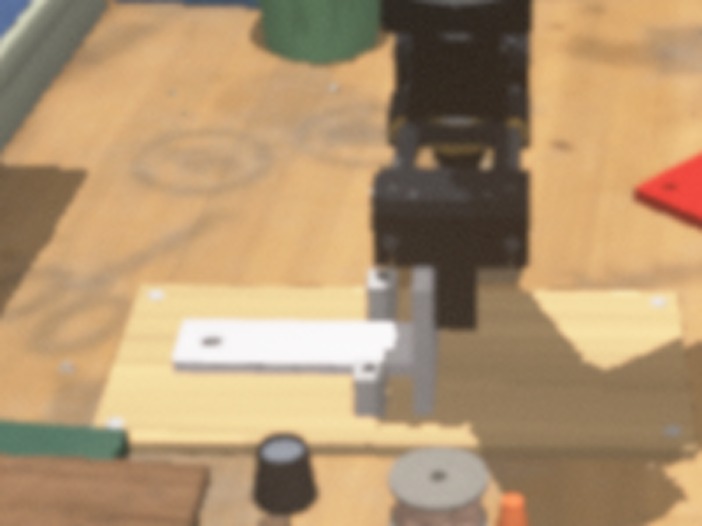

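View pics/scene_o.png

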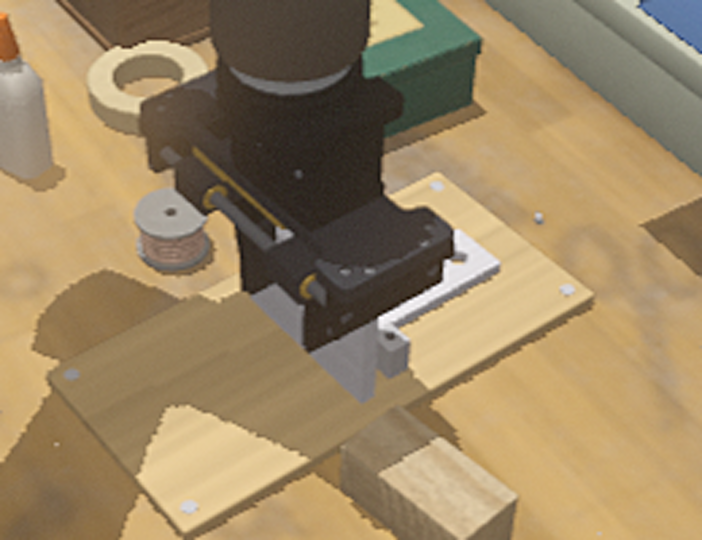

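About 15 mm remains (plate front at column 413, left block's near face at 385). Next comes the careful approach.

```bash
python3 -m jog '[[-0.2,0,0,0,0,0],[-0.2,0,0,0,0,0],[-0.2,0,0,0,0,0],[-0.15,0,0,0,0,0],[-0.15,0,0,0,0,0]]'
python3 -m jog '[[-0.1,0,0,0,0,0],[-0.1,0,0,0,0,0],[-0.05,0,0,0,0,0],[-0.05,0,0,0,0,0],[0,0,0,0,0,0]]'
python3 look.py p
```

```text
time_s: 13.15
tcp_pos: [0.5658, 0.127, 0.0481]
ee_rot: [[-0.995, -0.099, -0.0], [-0.099, 0.995, -0.0], [0.0, -0.0, -1.0]]
wrist_force: [-2.6, -0.5, 0.5]
gripper_width: 0.581
time_s: 13.57
tcp_pos: [0.5688, 0.1274, 0.0481]
ee_rot: [[-0.995, -0.099, -0.0], [-0.099, 0.995, -0.0], [0.0, -0.0, -1.0]]
wrist_force: [-1.8, -1.0, 2.2]
gripper_width: 0.575
scene scale 2.7 (540, 702, 3)
side scale 3.51 (526, 702, 3)
13.6667 [0.56877423 0.12731816 0.04809666] [-2.0160017  -0.11761698  1.05905143] 0.5738084717098239
```

View pics/side_p.png

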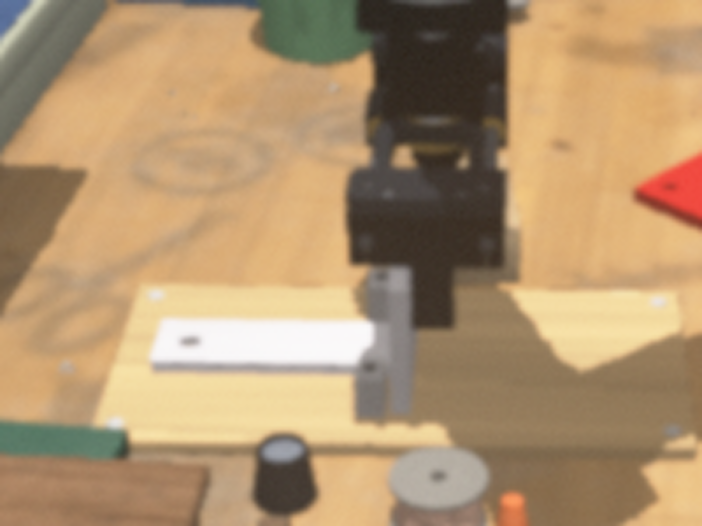

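```bash
python3 -m jog '[[-0.05,0,0,0,0,0],[-0.05,0,0,0,0,0],[-0.05,0,0,0,0,0],[0,0,0,0,0,0],[0,0,0,0,0,0]]'
python3 -m jog '[[-0.03,0,0,0,0,0],[-0.03,0,0,0,0,0],[-0.03,0,0,0,0,0],[0,0,0,0,0,0],[0,0,0,0,0,0]]'
python3 look.py q
```

```text
time_s: 14.08
tcp_pos: [0.5703, 0.1275, 0.0481]
ee_rot: [[-0.995, -0.099, 0.0], [-0.099, 0.995, 0.0], [-0.0, -0.0, -1.0]]
wrist_force: [-3.0, -0.5, 1.8]
gripper_width: 0.574
time_s: 14.5
tcp_pos: [0.5711, 0.1276, 0.0481]
ee_rot: [[-0.995, -0.099, -0.0], [-0.099, 0.995, -0.0], [0.0, -0.0, -1.0]]
wrist_force: [-4.2, 0.0, 4.2]
gripper_width: 0.573
scene scale 2.7 (540, 702, 3)
side scale 3.51 (526, 702, 3)
14.6 [0.57115516 0.12757137 0.04806503] [-4.04654735 -0.76396332  3.74571715] 0.5729577623104641
```

View pics/side_q.png

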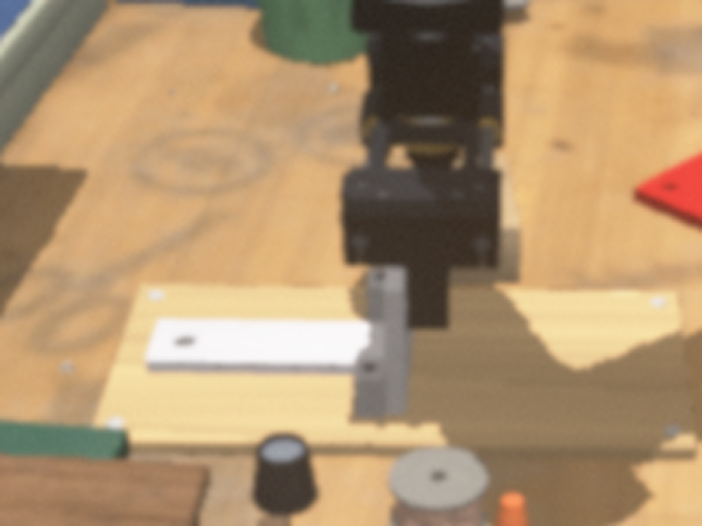

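Force is climbing (4 N) with some upward drag, so contact is beginning. I'll back off, lower the fingertips and press at block height.

```bash
python3 -m jog '[[0.1,0,0,0,0,0],[0.2,0,0,0,0,0],[0,0,0.5,0,0,0],[0,0,0.8,0,0,0],[0,0,0,0,0,0]]'
python3 -m jog '[[-0.1,0,0,0,0,0],[-0.1,0,0,0,0,0],[-0.1,0,0,0,0,0],[-0.03,0,0,0,0,0],[0,0,0,0,0,0]]'
python3 -m jog '[[-0.03,0,0,0,0,0],[-0.03,0,0,0,0,0],[0,0,0,0,0,0],[0,0,0,0,0,0],[0,0,0,0,0,0]]'
python3 look.py r
```

```text
time_s: 15.02
tcp_pos: [0.5674, 0.1271, 0.0331]
ee_rot: [[-0.995, -0.099, -0.002], [-0.099, 0.995, -0.001], [0.002, -0.0, -1.0]]
wrist_force: [-1.4, -0.2, 0.3]
gripper_width: 0.578
time_s: 15.43
tcp_pos: [0.5713, 0.1277, 0.035]
ee_rot: [[-0.995, -0.099, -0.0], [-0.099, 0.995, -0.0], [0.0, 0.0, -1.0]]
wrist_force: [-1.9, 1.2, -0.9]
gripper_width: 0.574
time_s: 15.85
tcp_pos: [0.5714, 0.1276, 0.035]
ee_rot: [[-0.995, -0.099, -0.001], [-0.099, 0.995, -0.0], [0.001, -0.0, -1.0]]
wrist_force: [-5.0, 1.5, 1.9]
gripper_width: 0.574
scene scale 2.7 (540, 702, 3)
side scale 3.51 (526, 702, 3)
15.95 [0.5714126  0.12759471 0.03498763] [-6.3810456   0.53820335  2.70839666] 0.5709978126209346
```

View pics/side_r.png

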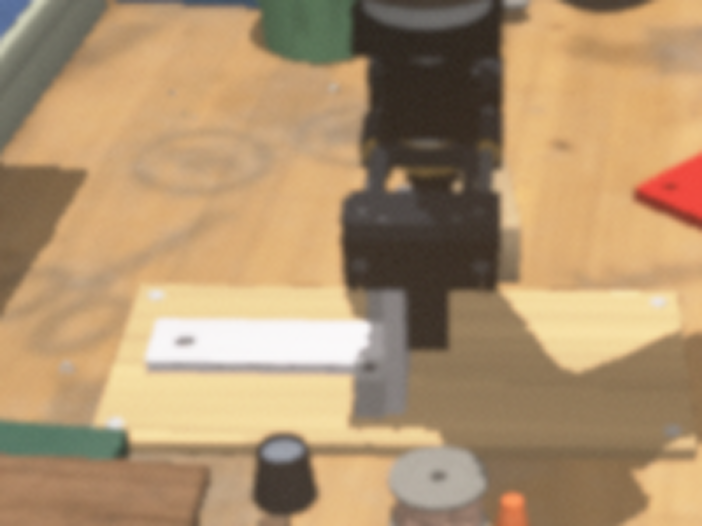

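```bash
python3 -m jog '[[-0.03,0,0,0,0,0],[-0.03,0,0,0,0,0],[-0.02,0,0,0,0,0],[0,0,0,0,0,0],[0,0,0,0,0,0]]'
python3 -c "
from h import *
c=capture('side');import cv2;cv2.imwrite('pics/x1.png',cv2.resize(c['frame'][260:330,250:310,::-1],None,fx=8,fy=8,interpolation=2))
s=sense();print(s['wrist_force'],s['moment'],s['tcp_pos'])"
```

```text
time_s: 16.37
tcp_pos: [0.5714, 0.1276, 0.035]
ee_rot: [[-0.995, -0.099, -0.003], [-0.099, 0.995, -0.001], [0.003, -0.0, -1.0]]
wrist_force: [-7.0, 1.9, 3.9]
gripper_width: 0.575
[-7.45873772  2.57380922  3.16465817] [0.52596992 1.77641984 0.13067593] [0.57135423 0.12755901 0.03495969]
```

View pics/x1.png

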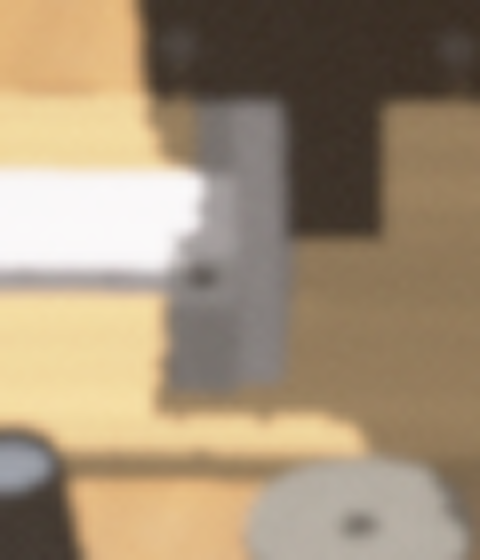

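The left block touches and the pusher is stopped at 7 N. I'll retreat and check both sides.

```bash
python3 -m jog '[[0.2,0,0,0,0,0],[1,0,0,0,0,0],[1.5,0,0,0,0,0],[1.5,0,0,0,0,0],[1.5,0,0,0,0,0]]'
python3 -m jog '[[0,0,-1,0,0,0],[0,0,-2.5,0,0,0],[0,0,-3,0,0,0],[0,0,-3,0,0,0],[0,0,-3,0,0,0]]'
python3 -m jog '[[1.5,0,-1,0,0,0],[2,0,0,0,0,0],[2,0,0,0,0,0],[1,0,0,0,0,0],[0,0,0,0,0,0]]'
python3 look.py s
```

```text
time_s: 16.83
tcp_pos: [0.5172, 0.1224, 0.0353]
ee_rot: [[-0.995, -0.099, 0.004], [-0.099, 0.995, 0.001], [-0.004, 0.001, -1.0]]
wrist_force: [1.0, -0.6, -1.2]
gripper_width: 0.568
time_s: 17.25
tcp_pos: [0.5179, 0.1224, 0.1628]
ee_rot: [[-0.995, -0.099, 0.004], [-0.099, 0.995, 0.001], [-0.004, 0.0, -1.0]]
wrist_force: [0.2, 1.2, -0.1]
gripper_width: 0.572
time_s: 17.67
tcp_pos: [0.4511, 0.1156, 0.1712]
ee_rot: [[-0.995, -0.1, 0.002], [-0.1, 0.995, 0.001], [-0.002, 0.001, -1.0]]
wrist_force: [-0.4, -0.2, 0.0]
gripper_width: 0.578
scene scale 2.7 (540, 702, 3)
side scale 3.51 (526, 702, 3)
17.7667 [0.45287593 0.11619199 0.17089054] [ 0.18102605  0.22881874 -0.32487228] 0.5779765450618973
```

View pics/side_s.png

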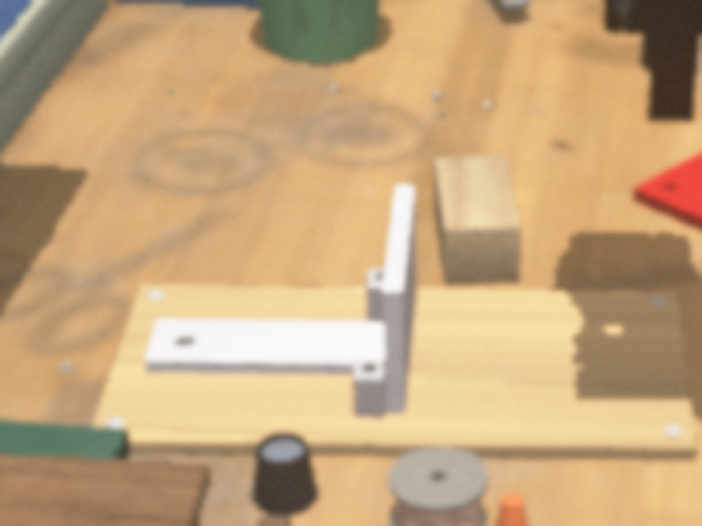

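View pics/scene_s.png

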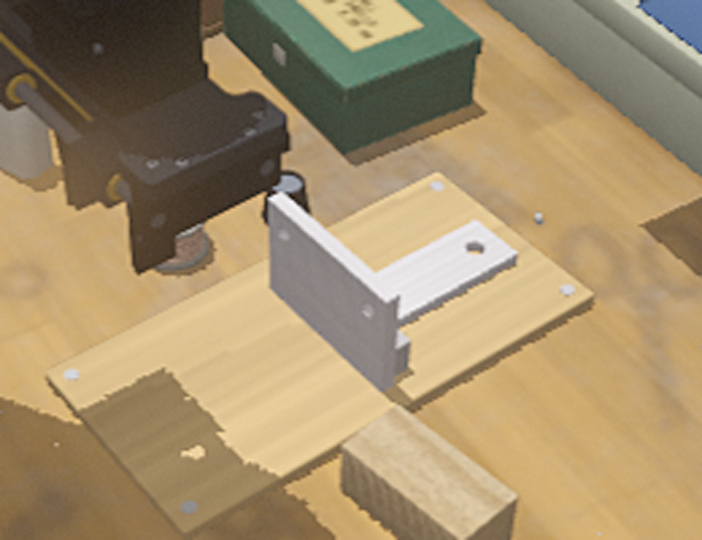

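```bash
python3 - <<'E'
from h import *
import cv2
S=capture("scene");D=capture("side")
a=cv2.resize(S["frame"][195:285,325:405,::-1],None,fx=6,fy=6,interpolation=2)
b=cv2.resize(D["frame"][255:315,255:300,::-1],None,fx=9,fy=9,interpolation=2)
a=cv2.copyMakeBorder(a,0,560-a.shape[0] if a.shape[0]<560 else 0,0,0,0) 
b=b[:560];cv2.imwrite("pics/z_s.png",np.hstack([a[:540],b[:540]])[:, :800])
s=lambda l,z:[print(" s",ray(S,(230+u/2.7,130+v/2.7),z)[:2]) for u,v in l]
d=lambda l,z:[print(" d",ray(D,(170+u/3.51,190+v/3.51),z)[:2]) for u,v in l]
print("plate top");s([(270,200),(390,304),(283,194),(399,296)],.085);d([(385,291),(407,291),(396,186),(413,186)],.085)
print("end");s([(478,222),(517,257)],.018);d([(156,320),(147,364)],.018)
E
```

```text
plate top
 s [0.57672337 0.17835846]
 s [0.58868279 0.06890564]
 s [0.58611822 0.17901114]
 s [0.59647333 0.07157489]
 d [0.58457893 0.18221183]
 d [0.57369854 0.18081676]
 d [0.59663365 0.0734812 ]
 d [0.58738703 0.07226287]
end
 s [0.71940678 0.15660678]
 s [0.72081211 0.11716824]
 d [0.72334741 0.12145515]
 d [0.716487   0.16406566]
```

View pics/z_s.png

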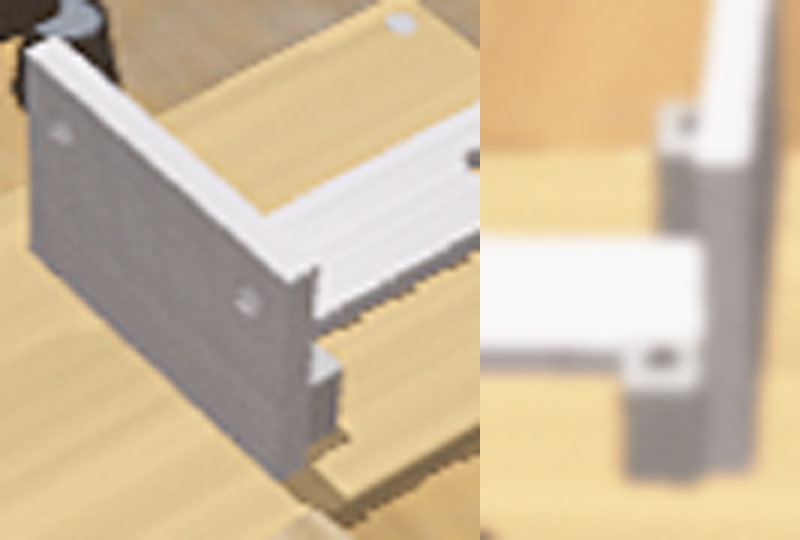

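```bash
python3 -c "
from station import finish_job,sense
print(sense()['time_s']);print(finish_job())"
```

```text
17.8667
the job is handed in; nothing more can be done
None
```

I tipped the bracket over the balance point, lowered it between the stop blocks, pushed it up to them and handed the job in at 17.9 s. No verdict was reported.

**Tipping:** The far fingertip pushed the upright over. Past the balance point the bracket fell freely for a short way, ending at about 57°, where the near fingertip caught it. I estimated beforehand that such a fall stays below the 5 rad/s limit, but I had no direct speed reading. From there it was lowered in small steps and the heel hardly moved.

**Pushing:** I retreated over the plate, turned the hand and pushed the back of the plate with both fingertips. It stopped moving with about 7–8 N at the wrist. One early push sat slightly too high and dragged upward (about 4 N), so I backed off and pushed again lower.

**Last checks:**

| Check | Result |
|---|---|
| Bracket | lies flat in the pictures |
| Plate angle | about 6°, against about 5.8° for the board (4.6–6.5° over separate measurements) |
| Plate front against block faces | matches within about 2 mm on both sides |
| Upright end | about 10 mm off the board's middle line (limit 30 mm) |
| Hand | clear, well above and behind the bracket |
| Spool, wood block and loupe | not touched, and no shift seen where visible |

The left contact is visible in the picture. The right one is hidden behind the plate, so I inferred it from the plate's angle and position. The cameras and the robot's own frame disagreed by about 3 mm in x. I therefore judged the gaps from the pictures relative to the blocks.

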